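# Put the ring-engraving kit into the sloped bench caddy

### The arm

A 6-joint arm with a two-finger parallel gripper is mounted at the origin on a cart in front of the work surface, level with it; the furniture and walls round the work are solid. World frame = base frame: x ahead of the robot, y to its left, z up, the work surface at z = 0. Lengths are in mm, angles in rad, forces in N, time in s.
With the tool pointing down it reaches from about 300 to 775 mm from the base axis. Payload 14.6 kg.
Tool frame: the origin (TCP) lies between the finger pads; the fingertips stand 22 mm ahead of it and the grasp point (between the pads) lies 3 mm ahead of it (manip.tcp_to_tips is the distance from the TCP to the fingertips, in mm); y points along the fingers, z is the direction in which the jaws open and shut, and the axes are right-handed (so a half turn about y gives the same grasp; the last joint's range is limited). The gripper opens to 94 mm and grips with 3 to 60 N. Pads are 16 mm wide; open, the fingers measure 119 mm over their backs; the gripper's body (75 mm by 177 mm) begins 78 mm behind the grasp point.
Start: joints at [-1.41, 0.3, 1.521, -0, 1.321, -0.067], TCP at [124.203, -535.783, 227.446] pointing down, gripper open.
Joint ranges: [-3.03, 3.03], [-0.79, 2.21], [0.23, 2.52], [-1.04, 4.18], [0, 3.07], [-2.55, 2.55]. Speed limits (rad/s): [2.22, 2.22, 2.57, 3.14, 3.14, 3.14].

### API

Orientations are given as [roll, pitch, yaw] about the fixed x, y, z axes, in that order (R = Rz(yaw) Ry(pitch) Rx(roll)).
In Python, from cell import manip gives the robot as it stands.
- The arm moves only by the shell command python3 -m jog 'ROWS' [OPENING] [FORCE]. ROWS is JSON, one flat list of numbers, 6 for each row, row after row: the shift along the tool's x, y, z in mm, then the turn, a rotation vector about the tool's x, y, z in degrees. A call has 1 to 10 rows; each row is the pose to reach, as a shift and turn from the pose commanded when the call began, along the tool's axes at that moment; what a row does not reach only later rows make up. A row lasts 1/12 s, in which the tool goes at most 41.7 mm and 7.16 degrees, less where a joint would pass 70% of its speed; a pose out of reach is approached as far as the arm can. A call with a gripper value outside its range is refused whole. OPENING is the finger opening in mm, from 0 to 94, set as the call begins (- or left out, the last holds). The fingers move at their own pace and stop on an object; FORCE is the grip in N (left out, the last holds). Time passes only in rows, so rows that repeat a pose let the fingers close. It gives the time, the measured TCP pose, the force and the opening at its end, in the units of the state.
- manip.read_state(): the state, without advancing time (a new reading comes with each control period).
- manip.camera(name): name is "scene" or "top" or "wrist"; returns a dict with "img" (480x640x3 uint8, red, green, blue), "intrinsics" (3x3 intrinsics, pixels), "origin" and "orientation" of the camera in the world. Camera axes: x right, y down, z forward; pixel columns grow to the right and rows downward; lengths in mm; the calibration is good to about 2 mm. A picture is of the moment at which its call begins. There is no depth.
- manip.sign_off(): hands the job in, once; it reports no verdict.
Trained networks look in a picture, given as the dict that the camera call returned (one of the last four; its "shot" number tells which), for a name from the list of things; names that differ only in an ending like _2 or _b are one class to them, and where a whole thing is asked for, a point or a joint stands for the part that bears it (a point fixed in the world has none). Each returns a list of dicts, best first, with "score" (0 to 1); they miss things now and then, are a little off and sometimes report something else, mostly with a low value. They report only what shows in the picture. A call takes as long as a camera call. They do not tell look-alikes from the thing itself.
- manip.masks_of(thing, picture): "pixels" (480x640 bool, what is visible of it) and "xy" ([column, row] in pixels, amid what is visible of it).
- manip.tip_of(thing, picture): "xy" ([column, row] in pixels: a listed point, or the origin of a listed thing).
The state is a dict: "clock": time; "joints": joint angles; "qd": joint speeds; "effort": joint torques, N m; "eef_pos": TCP position; "eef_rot": TCP orientation; "wrist_force": force on the tool from outside, world axes, zero at the start; "moment": the same for the moment, N m; "finger_gap": finger opening in mm.
Only numpy, scipy, OpenCV 4.12 (cv2) and the standard library are available. Lean on these libraries where they do the work, as an engineer would, in place of code of your own. Each camera call takes 0.05 s, during which the arm holds its last target.

### The job

Gather the ring-engraving kit into the bench caddy: lay the ring clamp between the two dowel rails of its rest, the brown-handled graver on the rest with the brass pins, handle down against the lip and blade up the slope between the pins, and the emery block on the bare metal rest, each lying along its slope and settled against the lip at the bottom. Stand the black loupe upright inside the round collar. Leave the yellow graver and the oil jar where they are.

Things in the scene. Friction and masses are not known exactly. Their poses are not given: they have to be found in the camera images.
- ring_clamp: The wooden ring clamp near the front edge (another, far back on the bench, is not part of this): light brown double-ended round stick, 113 long, 24 wide, 26 high, brass band (28 wide, 12 long) round its middle. Lies flat. Origin: centre of its underside; y along its length (ends alike), z up. Grasp the wood beside the band, e.g. at y = +16, across x.
- brown_graver: The graver to put away: brown wooden mushroom handle (32 wide, 30 high) and short steel blade, 65 long in all, lying flat. Origin: centre of its underside; +y points to the handle end (handle from y = +6 to +32 mm), blade point at y = -32; z up. Grasp the handle across x at about y = +18.
- emery_block: Emery block: flat wooden block with emery paper, 34 (x) by 75 (y) by 17 mm high, lying flat, both ends alike. Origin: centre of its underside, z up.
- loupe: Black eye loupe: black cone with a light rim round the hole in its top, 37 mm across up to 10 mm above its base, narrowing to 24 at the top, 32 high, upright. Grasp it low. Origin: centre of its underside, z up.
- dowel_rest: Clamp's rest in the caddy: light wood slope with two dark rails along it (38 mm clear between, 6 high), dark lip. Face rises 25 deg to +x from its foot at the lip (x = -49, z = 16, y = 0 mm), waxed: tools slide down to the lip. Origin: centre of underside, 8 mm above the worktop; x level to the back, y left, z up. Face 118 x 55, lip 12 high.
- pin_rest: Graver's rest: cork slope, brass lip, brass cheeks (6 high, 43 clear) by the lip; two brass pins (16 high, 17 clear) 56 up the slope. Face rises 25 deg to +x from its foot at the lip (x = -49, z = 16, y = 0 mm), waxed: tools slide down to the lip. Origin: centre of underside, 8 mm above the worktop; x level to the back, y left, z up. Face 104 x 55, lip 12 high.
- metal_rest: Emery block's rest: bare silver-grey steel slope with side flanges (5 high, 46 clear between). Face rises 25 deg to +x from its foot at the lip (x = -49, z = 16, y = 0 mm), waxed: tools slide down to the lip. Origin: centre of underside, 8 mm above the worktop; x level to the back, y left, z up. Face 94 x 55, lip 10 high.
- loupe_seat: Loupe's seat: light wood block, green floor between two dark arcs (49 mm clear, 11 high), open 37 wide at -x and +x for the fingers. Floor level, centre x = -12, y = 0, z = 24 mm. Origin and axes as the rests. Seat and rests are fixed 58 apart, in any order, in a dark wood tray 142 x 246, rim 15 high; top of rests 75 mm above the worktop.
- yellow_graver: Bystander: the other graver, with a yellow ball handle, 32 x 72 x 32 mm, lying flat; stays where it is. Origin: centre of its underside, +y to the handle.
- oil_jar: Bystander: small glass jar of amber oil with a black lid, 46 mm in diameter, 59 high; stays where it is. Origin: centre of its underside. It stands by the tall drawer unit, which is solid: x from 0.54 m back, y -0.04 to 0.12 m, 0.38 m high.
Mind the look-alikes: they are no part of the job. Leave any blue look-alike of the loupe alone.

How it is judged:
By the outcome, as a careful person would: the job done as asked, in the order asked, and still so for the second after the job is handed in, with the robot touching nothing.
It also fails if it takes over 102 s, if anything falls off the work surface, if the arm or the gripper's body presses on something with over 40 N, if the wrist force passes 120 N, or if a joint passes its speed limit or range.

## Working session

There is one attempt and no reset: what is moved stays moved. The work goes in short steps, Python scripts to look and compute and a shell command to move; the robot and the scene stay as the last step left them, time stands still between calls to the robot, and variables do not carry over. Pictures are saved under pics/ and viewed, and the job is handed in when it is done.

```bash
ls -la; mkdir -p pics
python3 - <<'E'
from cell import manip
import cv2
print(manip.read_state())
print([a for a in dir(manip) if a[0]!='_'], manip.tcp_to_tips)
for n in ["scene","top","wrist"]:
    c=manip.camera(n); cv2.imwrite(f"pics/{n}0.png",c["img"][:,:,::-1]); print(n,c["intrinsics"].tolist(),c["origin"],c["orientation"],c["shot"])
E
```

```text
total 12
drwxr-xr-x  3 agent agent 4096 Dec  6 00:31 .
drwxr-xr-x 23 root  root  4096 Dec  6 00:31 ..
drwxr-xr-x  2 agent agent 4096 Dec  6 00:31 pics
{'clock': 0.0, 'joints': array([-1.40962481e+00,  3.00457345e-01,  1.52161877e+00,  5.90965474e-06,
        1.32070715e+00, -6.66056610e-02]), 'qd': array([ 0.00065349,  0.00096407,  0.00076602, -0.00127266,  0.00033576,
       -0.00015919]), 'effort': array([-8.16627271e-04, -5.31809092e+01, -3.52740777e+01,  7.08568026e-02,
        2.44136655e-02, -9.26714347e-05]), 'eef_pos': array([ 124.1515405 , -535.54319133,  226.87792356]), 'eef_rot': array([-1.57198392e+00,  8.49542711e-05, -2.91381699e+00]), 'wrist_force': array([ 0.93736613,  0.9416886 , -0.58418222]), 'moment': array([-0.00089779, -0.01999109, -0.0022543 ]), 'finger_gap': 93.88348716497488}
['Unreachable', 'camera', 'masks_of', 'read_state', 'sign_off', 'tcp_to_tips', 'tip_of'] 22.0
scene [[514.8554953771657, 0.0, 324.6401857266002], [0.0, 514.8554953771657, 243.88257319690126], [0.0, 0.0, 1.0]] [ 168.45769135 -391.87830667  937.39873758] [-2.59044313  0.00273021 -0.97073272] 1
top [[565.6742304721381, 0.0, 322.03235938368744], [0.0, 565.6742304721381, 244.86704040742922], [0.0, 0.0, 1.0]] [ 447.75107294 -103.2613386  1464.33743278] [-3.01993479e+00 -1.94283488e-03 -1.58611493e+00] 2
wrist [[391.7693646470171, 0.0, 319.4218056080781], [0.0, 391.7693646470171, 244.15713533808], [0.0, 0.0, 1.0]] [ 193.53665552 -518.26421993  384.2217589 ] [ 2.89608929e+00  8.36611496e-04 -1.34261716e+00] 3
```

View pics/scene0.png

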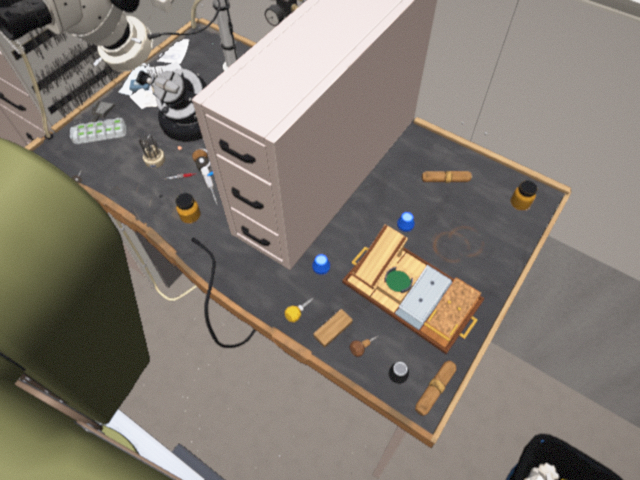

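View pics/top0.png

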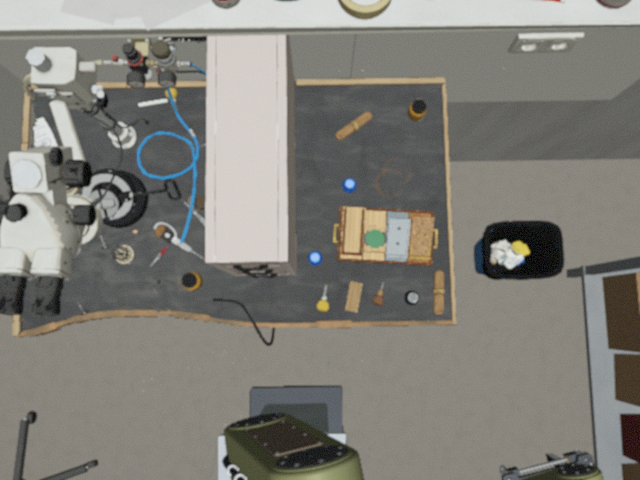

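View pics/wrist0.png

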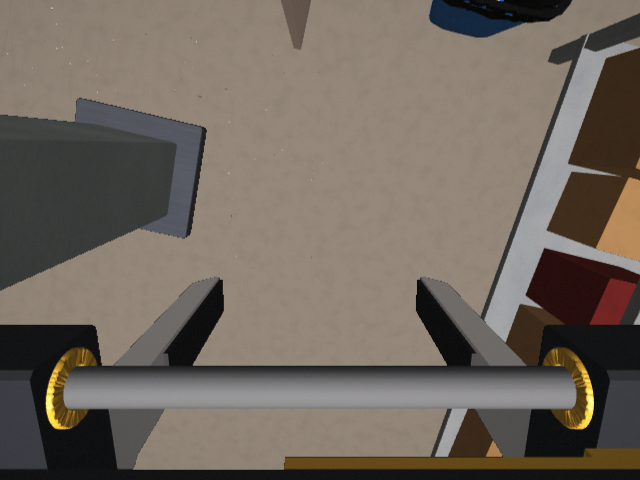

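```bash
cat > h.py <<'E'
from cell import manip
import numpy as np, cv2
from scipy.spatial.transform import Rotation as Rn
def R(o): return Rn.from_euler('xyz',o).as_matrix()
def ray(c,p):
    d=np.linalg.inv(c["intrinsics"])@np.array([p[0],p[1],1.]); return np.array(c["origin"]),R(c["orientation"])@d
def onz(c,p,z):
    o,d=ray(c,p); return o+d*(z-o[2])/d[2]
def proj(c,P):
    q=R(c["orientation"]).T@(np.array(P,float).reshape(-1,3)-c["origin"]).T; q=c["intrinsics"]@q; return (q[:2]/q[2]).T
def axis(m):
    v,u=np.nonzero(m); P=np.c_[u,v].astype(float); return P
E
python3 - <<'E'
from h import *
import pickle
out={}
for n in ["top","scene"]:
    c=manip.camera(n)
    for t in ["ring_clamp","brown_graver","emery_block","loupe","dowel_rest","pin_rest","metal_rest","loupe_seat","yellow_graver","oil_jar"]:
        H={"ring_clamp":13,"brown_graver":15,"emery_block":17,"loupe":32}.get(t,8 if 'rest' in t or 'seat' in t else 15)
        for m in manip.masks_of(t,c)[:3]:
            P=axis(m["pixels"]); W=np.array([onz(c,p,H)[:2] for p in P]); mu=W.mean(0); w,v=np.linalg.eigh(np.cov(W.T))
            print(n,t,"mask",round(m["score"],2),np.round(m["xy"]),len(P),"xy",np.round(mu),"ax",np.round(np.degrees(np.arctan2(v[1,1],v[0,1])),1),"size",np.round(np.sqrt(12*w)))
        for m in manip.tip_of(t,c)[:3]:
            print(n,t,"tip",round(m["score"],2),np.round(m["xy"],1),np.round(onz(c,m["xy"],8 if 'rest' in t or 'seat' in t else 0),1))
print(manip.read_state()["clock"])
E
```

```text
top ring_clamp mask 0.92 [439. 292.] 429 xy [ 500. -406.] ax 176.4 size [ 25. 109.]
top ring_clamp tip 0.93 [434.7 294.4] [ 493.5 -397.7    0. ]
top brown_graver mask 0.66 [192. 283.] 292 xy [539. 225.] ax 69.1 size [39. 47.]
top brown_graver mask 0.6 [377. 296.] 102 xy [ 487. -251.] ax 157.2 size [22. 33.]
top brown_graver tip 0.46 [379.7 294.2] [ 496.2 -255.7    0. ]
top emery_block mask 0.67 [354. 296.] 379 xy [ 492. -188.] ax 167.6 size [33. 73.]
top emery_block mask 0.64 [436. 291.] 432 xy [ 500. -405.] ax 176.3 size [ 25. 109.]
top emery_block tip 0.92 [352.8 295.4] [ 494.2 -186.2    0. ]
top emery_block tip 0.69 [322.7 295.8] [ 494.3 -108.5    0. ]
top loupe mask 0.72 [350. 189.] 170 xy [ 777. -182.] ax 177.2 size [32. 35.]
top loupe mask 0.57 [413. 301.] 176 xy [ 487. -333.] ax 167.4 size [32. 34.]
top loupe mask 0.49 [317. 260.] 137 xy [590. -90.] ax 90.8 size [29. 29.]
top loupe tip 0.57 [350.  188.3] [ 776.1 -185.     0. ]
top loupe tip 0.52 [314.6 260.4] [586.3 -88.9   0. ]
top loupe tip 0.5 [323.  299.4] [ 485.1 -109.2    0. ]
top dowel_rest mask 0.93 [352. 231.] 1193 xy
[... 2307 characters left out ...]
9.2 -301.     8. ]
scene metal_rest mask 0.94 [424. 295.] 1751 xy [ 648. -299.] ax 178.1 size [ 59. 130.]
scene metal_rest tip 0.61 [424.8 295.9] [ 650.5 -300.9    8. ]
scene loupe_seat mask 0.86 [398. 282.] 1573 xy [ 648. -241.] ax 178.2 size [ 57. 126.]
scene loupe_seat tip 0.96 [399.8 282.4] [ 648.7 -244.6    8. ]
scene yellow_graver mask 0.85 [294. 311.] 283 xy [ 475. -108.] ax 167.2 size [27. 50.]
scene yellow_graver mask 0.3 [422. 296.] 1705 xy [ 644. -299.] ax 178.6 size [ 57. 128.]
scene yellow_graver tip 0.84 [299.6 310.7] [ 486.5 -111.1    0. ]
scene oil_jar mask 0.96 [188. 205.] 551 xy [543. 234.] ax 58.8 size [41. 76.]
scene oil_jar tip 0.71 [187.7 213.8] [536.1 230.9   0. ]
2.25
```

```bash
cat >> h.py <<'E'
def Rt(yaw,tilt=0):
    """yaw deg: caddy-style yaw (0 => jaw along -y, tool x along -x). tilt deg about tool z"""
    b=np.array([[-1,0,0],[0,0,-1],[0,-1,0]],float).T  # columns x,y,z of tool
    b=np.column_stack([[-1,0,0],[0,0,-1],[0,-1,0]]).astype(float)
    return Rn.from_euler('z',yaw,degrees=True).as_matrix()@b@Rn.from_euler('z',tilt,degrees=True).as_matrix()
def plan(*targets):
    s=manip.read_state(); R0=R(s["eef_rot"]); p0=s["eef_pos"]
    print("clock",round(s["clock"],2),"pos",np.round(p0,1),"gap",round(s["finger_gap"],1),"F",np.round(s["wrist_force"],1))
    for p,Rr in targets:
        d=R0.T@(np.array(p,float)-p0); r=np.degrees(Rn.from_matrix(R0.T@Rr).as_rotvec())
        print("row",np.round(d,1).tolist(),np.round(r,2).tolist(),"n>=",round(max(np.linalg.norm(d)/41.7,np.linalg.norm(r)/7.16),1))
E
python3 -c "
from h import *
print(np.linalg.det(Rt(0)))
plan(([430,-290,330],Rt(-4)))"
```

```text
1.0
clock 2.25 pos [ 124.2 -535.8  227.4] gap 94.3 F [0.1 0.  0.6]
row [-353.4, -102.6, -170.4] [-0.0, 17.05, 0.0] n>= 9.7
```

```bash
python3 -m jog '[-353,-102,-170,0,17,0,-353,-102,-170,0,17,0,-353,-102,-170,0,17,0,-353,-102,-170,0,17,0,-353,-102,-170,0,17,0,-353,-102,-170,0,17,0,-353,-102,-170,0,17,0,-353,-102,-170,0,17,0,-353,-102,-170,0,17,0,-353,-102,-170,0,17,0]'; python3 -c "
from h import *
plan(([430,-290,330],Rt(-4)))"
```

```text
clock: 3.08
eef_pos: [431.4, -288.4, 330.5]
eef_rot: [-1.57, 0.001, 3.074]
wrist_force: [-1.1, -0.3, -0.0]
finger_gap: 93.8
clock 3.08 pos [ 431.4 -288.4  330.5] gap 93.8 F [-1.1 -0.3 -0. ]
row [1.3, 0.5, 1.7] [-0.02, 0.1, -0.05] n>= 0.1
```

```bash
python3 -m jog '[1,0,1,0,0,0,1,0,1,0,0,0,1,0,1,0,0,0]'
python3 - <<'E'
from h import *
c=manip.camera("wrist"); cv2.imwrite("pics/w1.png",c["img"][:,:,::-1]); print(c["origin"],c["orientation"])
import pickle
for t in ["ring_clamp","brown_graver","emery_block","loupe","dowel_rest","pin_rest","metal_rest","loupe_seat"]:
    H={"ring_clamp":18,"brown_graver":15,"emery_block":17,"loupe":32}.get(t,8)
    for m in manip.masks_of(t,c)[:2]:
        P=axis(m["pixels"]); W=np.array([onz(c,p,H)[:2] for p in P]); mu=W.mean(0); w,v=np.linalg.eigh(np.cov(W.T))
        print(t,"mask",round(m["score"],2),np.round(m["xy"]),len(P),"xy",np.round(mu,1),"ax",np.round(np.degrees(np.arctan2(v[1,1],v[0,1])),1),"size",np.round(np.sqrt(12*w)))
    for m in manip.tip_of(t,c)[:2]:
        print(t,"tip",round(m["score"],2),np.round(m["xy"],1),np.round(onz(c,m["xy"],8 if 'rest' in t or 'seat' in t else 0),1))
E
```

```text
clock: 3.33
eef_pos: [428.2, -291.6, 329.1]
eef_rot: [-1.571, -0.001, 3.073]
wrist_force: [0.4, 0.0, -0.2]
finger_gap: 94.0
[ 499.30010641 -294.84477003  486.30740767] [ 2.89550851e+00 -1.42557957e-04 -1.63924287e+00]
ring_clamp mask 0.72 [411. 136.] 2161 xy [ 501.6 -402.1] ax 176.4 size [ 25. 108.]
ring_clamp tip 0.68 [406.2 138.2] [ 500.9 -399.3    0. ]
brown_graver mask 0.31 [206.  35.] 3782 xy [ 626.  -179.9] ax -167.7 size [59. 70.]
brown_graver tip 0.78 [282.9 146.4] [ 501.6 -251.     0. ]
brown_graver tip 0.69 [205.3   7.8] [ 656.3 -178.5    0. ]
emery_block mask 0.81 [225. 158.] 2007 xy [ 492.9 -187. ] ax 167.5 size [36. 73.]
emery_block tip 0.86 [227.9 160.8] [ 489.2 -182.8    0. ]
loupe mask 0.93 [354. 158.] 778 xy [ 487.9 -332.3] ax 58.2 size [30. 31.]
loupe mask 0.72 [130.  75.] 1141 xy [588.8 -97.4] ax 65.3 size [31. 38.]
loupe tip 0.91 [352.4 154.6] [ 486.2 -334.     0. ]
loupe tip 0.56 [133.6  71.1] [597.1 -87.1   0. ]
dowel_rest mask 0.84 [204.  34.] 3813 xy [ 627.9 -178.3] ax -164.6 size [60. 71.]
dowel_rest tip 0.84 [208.5   6.2] [ 655.1 -184.2    8. ]
pin_rest mask 0.77 [369.  34.] 3803 xy [ 615.4 -358. ] ax 171.4 size [60. 71.]
pin_rest tip 0.6 [368.3   5.5] [ 643.8 -358.3    8. ]
pin_rest tip 0.56 [263.4   6.7] [ 650.5 -243.9    8. ]
metal_rest mask 0.67 [316.  32.] 3659 xy [ 619.3 -298.1] ax 175.6 size [58. 71.]
metal_rest tip 0.65 [316.3   6.4] [ 646.8 -301.6    8. ]
metal_rest tip 0.59 [166.5 158.3] [ 497.3 -111.9    8. ]
loupe_seat mask 0.76 [261.  34.] 3708 xy [ 624.  -238.5] ax -174.6 size [59. 71.]
loupe_seat tip 0.6 [261.6   6.9] [ 650.4 -241.9    8. ]
```

View pics/w1.png

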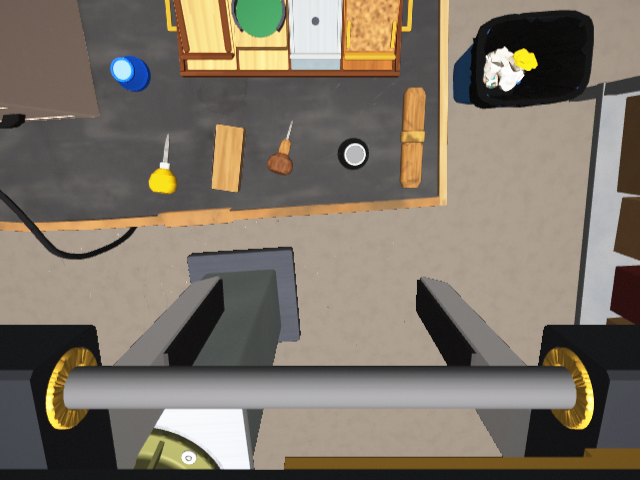

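```bash
python3 -m jog '[-90,0,0,0,0,0,-90,0,0,0,0,0,-90,0,0,0,0,0,-90,0,0,0,0,0,-90,0,0,0,0,0]'
python3 - <<'E'
from h import *
c=manip.camera("wrist"); im=c["img"][:,:,::-1]; cv2.imwrite("pics/w2.png",cv2.resize(im[:330,130:530],None,fx=2,fy=2,interpolation=cv2.INTER_CUBIC)[:600]); print(c["origin"],c["orientation"])
import pickle; pickle.dump({k:c[k] for k in ("img","intrinsics","origin","orientation")},open("w2.pkl","wb"))
T={}
for t in ["dowel_rest","pin_rest","metal_rest","loupe_seat"]:
    for m in manip.masks_of(t,c)[:1]: T[t]=m["pixels"]; print(t,m["score"],m["xy"])
    for m in manip.tip_of(t,c)[:2]:
        print(t,"tip",round(m["score"],2),np.round(m["xy"],1),np.round(onz(c,m["xy"],8),1))
pickle.dump(T,open("w2m.pkl","wb"))
E
```

```text
clock: 4.6
eef_pos: [518.2, -297.5, 329.0]
eef_rot: [-1.571, -0.001, 3.073]
wrist_force: [0.7, -0.6, 0.1]
finger_gap: 93.9
[ 589.30124715 -300.70439401  486.20905435] [ 2.89527721e+00  2.40709278e-05 -1.63883321e+00]
dowel_rest 0.84 [205.0, 82.9]
dowel_rest tip 0.64 [349.5 227. ] [ 488.8 -331.4    8. ]
dowel_rest tip 0.61 [214.9  93.4] [ 655.5 -185.     8. ]
pin_rest 0.94 [368.3, 91.8]
pin_rest tip 0.73 [365.6  93.6] [ 643.5 -357.5    8. ]
metal_rest 0.93 [316.3, 92.5]
metal_rest tip 0.83 [317.1  93.8] [ 647.1 -302.     8. ]
loupe_seat 0.89 [262.3, 93.6]
loupe_seat tip 0.73 [266.4  93.1] [ 651.8 -244.     8. ]
```

View pics/w2.png

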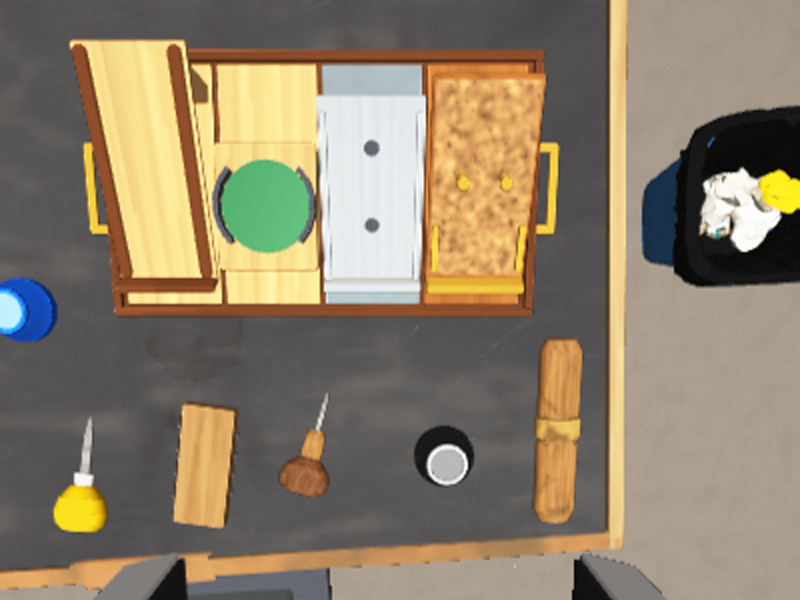

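Run:
```python
import pickle,cv2
c=pickle.load(open("w2.pkl","rb")); im=c["img"][:,:,::-1]
cv2.imwrite("pics/z1.png",cv2.resize(im[10:165,160:300],None,fx=4.2,fy=3.8,interpolation=cv2.INTER_CUBIC))
cv2.imwrite("pics/z2.png",cv2.resize(im[10:165,280:420],None,fx=4.2,fy=3.8,interpolation=cv2.INTER_CUBIC))
```

```text
(no output)
```

View pics/z1.png

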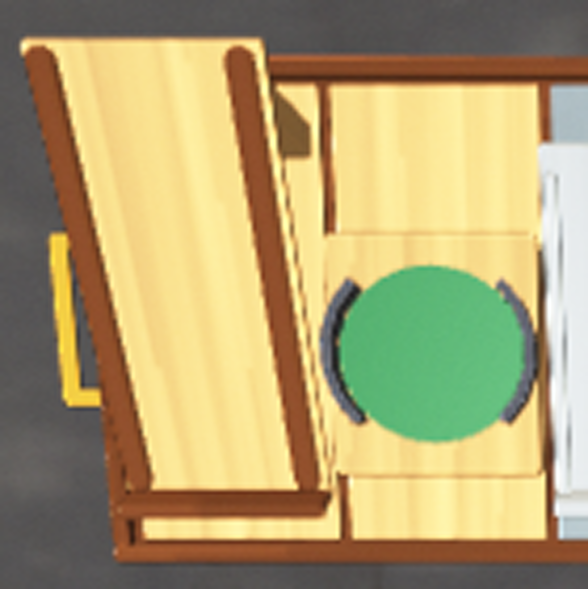

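View pics/z2.png

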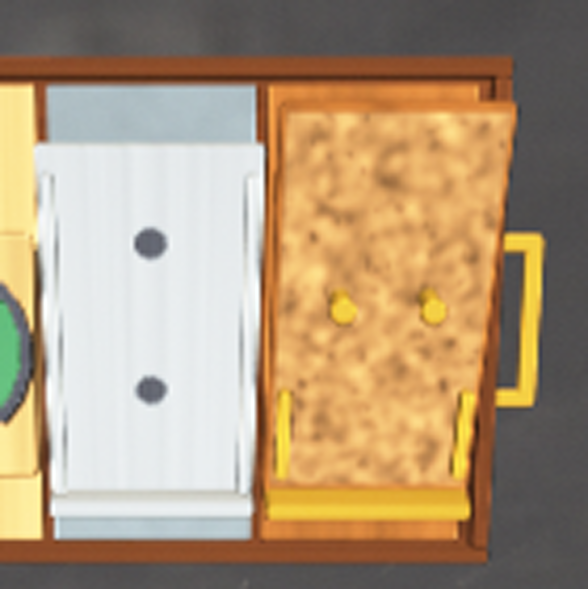

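```bash
cat > fit.py <<'E'
from h import *
import pickle
from scipy.optimize import least_squares
c=pickle.load(open("w2.pkl","rb"))
z1=lambda X,Y:(160+X/4.2,10+Y/3.8); z2=lambda X,Y:(280+X/4.2,10+Y/3.8)
a=np.radians(25)
f=lambda s,y,k,h=0:[-49+s*np.cos(a)-h*np.sin(a), y+58*k, 8+16+s*np.sin(a)+h*np.cos(a)]
F=[(f(118,27.5,1),z1(22,40)),(f(118,-27.5,1),z1(265,40)),([-12,0,32],z1(432,353)),
(f(94,27.5,-1),z2(38,145)),(f(94,-27.5,-1),z2(263,145)),(f(56,0,-2,16),z2(388,311)),(f(104,-27.5,-2),z2(518,104)),(f(104,27.5,-2),z2(284,105))]
M=np.array([x[0] for x in F]); U=np.array([x[1] for x in F])
def w(q): return (Rn.from_euler('z',q[2]).as_matrix()@M.T).T+[q[0],q[1],0]
r=least_squares(lambda q:(proj(c,w(q))-U).ravel(),[648,-242,-.07],loss='soft_l1')
print(r.x[:2],np.degrees(r.x[2])); print(np.round(proj(c,w(r.x))-U,1))
yaw=r.x[2]
for n,k in (("dowel",1),("seat",0),("metal",-1),("pin",-2)): print(n,np.round([r.x[0]-np.sin(yaw)*58*k,r.x[1]+np.cos(yaw)*58*k],1))
E
python3 fit.py
```

```text
[ 650.59217712 -243.198043  ] -4.017943836850285
[[-0.6 -0.2]
 [-0.5 -0.1]
 [ 0.4  0.2]
 [-1.   0. ]
 [ 1.1  0.2]
 [ 0.6  1.1]
 [ 0.5 -0.1]
 [-0.3 -0.5]]
dowel [ 654.7 -185.3]
seat [ 650.6 -243.2]
metal [ 646.5 -301.1]
pin [ 642.5 -358.9]
```

Run:
```python
from h import *
import pickle
c=pickle.load(open("w2.pkl","rb"))
g=lambda x,y,z:np.round(onz(c,(130+x/2,y/2),z),1)
print("clamp ends",g(561,340,13),g(553,522,13), "band",g(537,428,13),g(580,431,13))
print("graver tip/neck/handle end", g(326,394,3),g(316,440,8),g(282,478,15),g(330,485,15), g(303,496,15))
print("emery corners z17",[g(*p,17).tolist() for p in ((183,403),(238,410),(224,527),(175,520))])
print("loupe top",g(447,465,32),"base",g(443,456,8))
```

```text
clamp ends [ 553.9 -406.8   13. ] [ 441.3 -400.5   13. ] band [ 501.9 -391.6   13. ] [ 498.3 -417.8   13. ]
graver tip/neck/handle end [ 530.2 -264.     3. ] [ 502.8 -255.8    8. ] [ 481.7 -233.4   15. ] [ 475.3 -262.6   15. ] [ 469.4 -245.3   15. ]
emery corners z17 [[532.4, -178.8, 17.0], [525.9, -211.3, 17.0], [453.3, -194.4, 17.0], [459.9, -164.4, 17.0]]
loupe top [ 486.8 -334.2   32. ] base [ 487.3 -333.8    8. ]
```

```bash
python3 -c "
from h import *
plan(([483.5,-403,110],Rt(-3.5)),([483.5,-403,29],Rt(-3.5)))"
```

```text
clock 5.05 pos [ 518.1 -297.6  329.8] gap 94.1 F [-0.2  0.2  0. ]
row [27.4, 219.8, 107.5] [-0.01, -0.46, -0.03] n>= 5.9
row [27.4, 300.8, 107.4] [-0.01, -0.46, -0.03] n>= 7.7
```

```bash
python3 -m jog '[27.4,219.8,107.4,0,-0.5,0,27.4,219.8,107.4,0,-0.5,0,27.4,219.8,107.4,0,-0.5,0,27.4,219.8,107.4,0,-0.5,0,27.4,219.8,107.4,0,-0.5,0,27.4,219.8,107.4,0,-0.5,0,27.4,219.8,107.4,0,-0.5,0,27.4,219.8,107.4,0,-0.5,0,27.4,219.8,107.4,0,-0.5,0]' 52 20; python3 -c "
from h import *
c=manip.camera('wrist'); cv2.imwrite('pics/w3.png',c['img'][:,:,::-1])
plan(([483.5,-403,29],Rt(-3.5)))"
```

```text
clock: 5.8
eef_pos: [484.5, -402.8, 111.5]
eef_rot: [-1.57, 0.002, 3.082]
wrist_force: [-0.4, -0.8, -0.2]
finger_gap: 51.9
clock 5.85 pos [ 484.7 -402.8  112.1] gap 51.8 F [ 0.   0.4 -0.3]
row [1.4, 83.1, 0.1] [-0.11, 0.09, -0.15] n>= 2.0
```

View pics/w3.png

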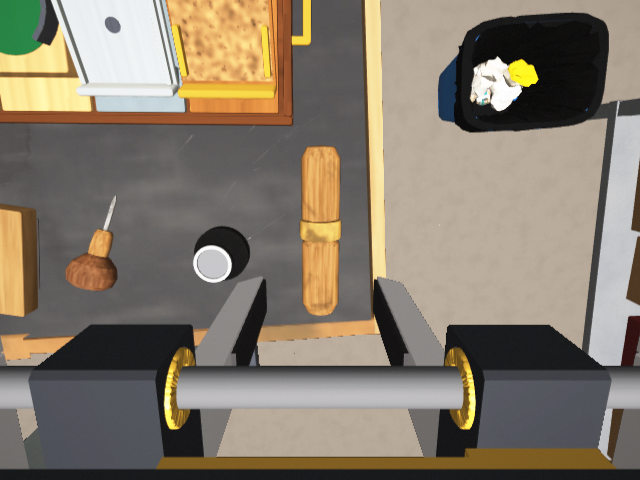

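Clamp centred (col 320) between the fingers (cols 265 and 375). Descend and grip.

```bash
python3 -m jog '[0.5,40,0,0,0,0,1,65,0,0,0,0,1.2,78,0,0,0,0,1.4,83,0,0,0,0,1.4,83,0,0,0,0,1.4,83,0,0,0,0]' && python3 -m jog '[0,0,0,0,0,0,0,0,0,0,0,0,0,0,0,0,0,0,0,0,0,0,0,0,0,0,0,0,0,0,0,0,0,0,0,0]' 15 20;  python3 -m jog '[0,-10,0,0,0,0,0,-30,0,0,0,0,0,-70,0,0,0,0,0,-110,0,0,0,0,0,-120,0,0,0,0]'; python3 -c "
from h import *
c=manip.camera('wrist'); cv2.imwrite('pics/w4.png',c['img'][:,:,::-1])
plan()"
```

```text
clock: 6.35
eef_pos: [483.2, -403.2, 28.6]
eef_rot: [-1.569, 0.002, 3.082]
wrist_force: [-0.3, 0.6, -0.0]
finger_gap: 52.0
clock: 6.85
eef_pos: [482.4, -402.9, 27.1]
eef_rot: [-1.57, 0.0, 3.081]
wrist_force: [-1.5, -0.1, 2.9]
finger_gap: 24.9
clock: 7.27
eef_pos: [483.7, -404.0, 153.9]
eef_rot: [-1.565, 0.007, 3.081]
wrist_force: [0.4, 0.3, 0.1]
finger_gap: 25.2
clock 7.32 pos [ 483.7 -404.   153.2] gap 24.7 F [0.3 0.  1.2]
```

View pics/w4.png

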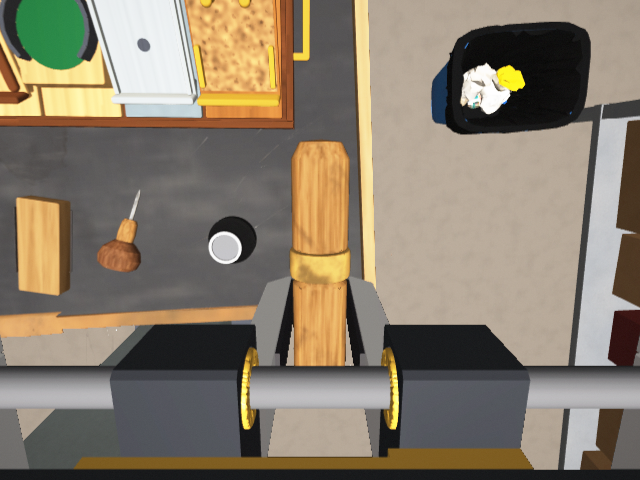

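```bash
cat >> h.py <<'E'
YAW=-4.0
O={"dowel":(654.7,-185.3),"seat":(650.6,-243.2),"metal":(646.5,-301.1),"pin":(642.5,-358.9)}
def face(n,s,h,dy=0):
    a=np.radians(25); v=np.array([-49+s*np.cos(a)-h*np.sin(a),dy,24+s*np.sin(a)+h*np.cos(a)])
    return Rn.from_euler('z',YAW,degrees=True).as_matrix()@v+[*O[n],0]
E
python3 -c "
from h import *
p=face('dowel',46.5,30); print(p)
plan((p+[0,0,85],Rt(YAW,25)),(p,Rt(YAW,25)))"
```

```text
[ 635.2123511  -183.93729084   70.84098278]
clock 7.32 pos [ 483.7 -404.   153.2] gap 24.7 F [0.3 0.  1.2]
row [-138.0, -3.0, -228.8] [-0.19, 0.61, 24.62] n>= 6.4
row [-137.4, 82.0, -229.3] [-0.19, 0.61, 24.62] n>= 6.7
```

```bash
python3 -m jog '[-138,-3,-229,0,0.6,24.6,-138,-3,-229,0,0.6,24.6,-138,-3,-229,0,0.6,24.6,-138,-3,-229,0,0.6,24.6,-138,-3,-229,0,0.6,24.6,-138,-3,-229,0,0.6,24.6,-138,-3,-229,0,0.6,24.6,-138,-3,-229,0,0.6,24.6,-138,-3,-229,0,0.6,24.6,-138,-3,-229,0,0.6,24.6]'; python3 -c "
from h import *
c=manip.camera('wrist'); cv2.imwrite('pics/w5.png',c['img'][:,:,::-1])
p=face('dowel',46.5,30)
plan((p,Rt(YAW,25)))"
```

```text
clock: 8.15
eef_pos: [633.1, -182.9, 148.7]
eef_rot: [-1.574, 0.428, 3.07]
wrist_force: [0.4, -0.3, -1.1]
finger_gap: 25.1
clock 8.2 pos [ 633.1 -183.3  149. ] gap 24.9 F [ 0.2  0.2 -1.9]
row [30.5, 72.0, 0.7] [0.09, -0.14, 0.46] n>= 1.9
```

View pics/w5.png

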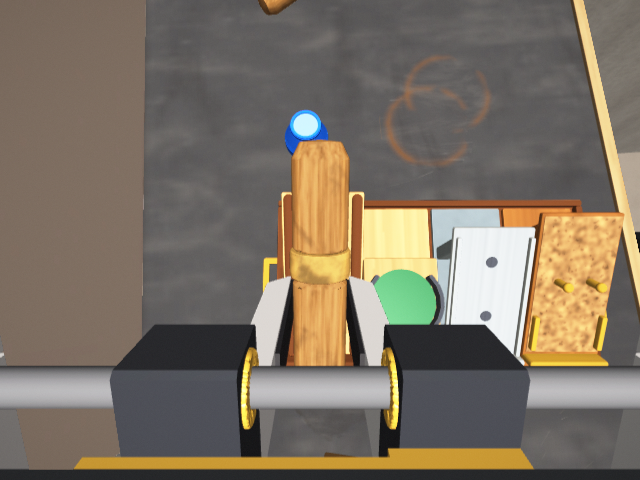

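```bash
python3 -m jog '[12,30,0.3,0,0,0.4,22,52,0.5,0,0,0.4,28,66,0.7,0,0,0.4,30.5,72,0.7,0,0,0.4,30.5,72,0.7,0,0,0.4,30.5,72,0.7,0,0,0.4,30.5,72,0.7,0,0,0.4]'; python3 -c "
from h import *
p=face('dowel',46.5,30)
plan((p,Rt(YAW,25)))"
```

```text
clock: 8.78
eef_pos: [636.5, -183.8, 72.9]
eef_rot: [-1.573, 0.438, 3.07]
wrist_force: [0.6, 1.1, -0.9]
finger_gap: 24.9
clock 8.78 pos [ 636.5 -183.8   72.9] gap 24.9 F [ 0.6  1.1 -0.9]
row [2.0, 1.4, 0.3] [0.06, -0.1, -0.11] n>= 0.1
```

```bash
python3 -m jog '[2,2.5,0.3,0,0,0,2,2.5,0.3,0,0,0,2,2.5,0.3,0,0,0]'; python3 -m jog '[0,0,0,0,0,0,0,0,0,0,0,0,0,0,0,0,0,0,0,0,0,0,0,0]' 44; python3 -m jog '[0,-20,0,0,0,0,0,-60,0,0,0,0,0,-100,0,0,0,0,0,-120,0,0,0,0,0,-120,0,0,0,0]'; python3 -c "
from h import *
for n in ('wrist','scene'):
  c=manip.camera(n); cv2.imwrite(f'pics/{n}6.png',c['img'][:,:,::-1] if n=='wrist' else cv2.resize(c['img'][200:430,260:510,::-1],None,fx=2.5,fy=2.5))
plan()"
```

```text
clock: 9.03
eef_pos: [635.3, -183.5, 68.8]
eef_rot: [-1.573, 0.437, 3.07]
wrist_force: [-0.3, -0.1, -1.7]
finger_gap: 25.1
clock: 9.37
eef_pos: [635.7, -183.6, 69.4]
eef_rot: [-1.573, 0.438, 3.07]
wrist_force: [-2.6, 1.8, 5.8]
finger_gap: 42.9
clock: 9.78
eef_pos: [585.1, -180.6, 182.4]
eef_rot: [-1.571, 0.443, 3.071]
wrist_force: [-0.6, 0.1, -0.1]
finger_gap: 43.8
clock 9.88 pos [ 584.8 -180.1  177.7] gap 44.0 F [-0.4 -0.4 -0.4]
```

View pics/wrist6.png

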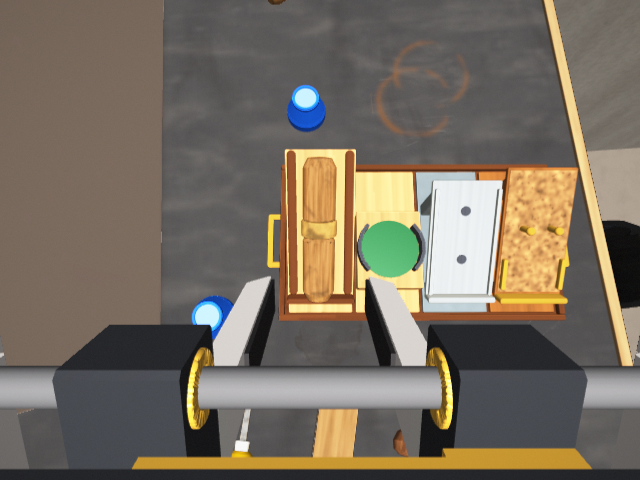

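View pics/scene6.png

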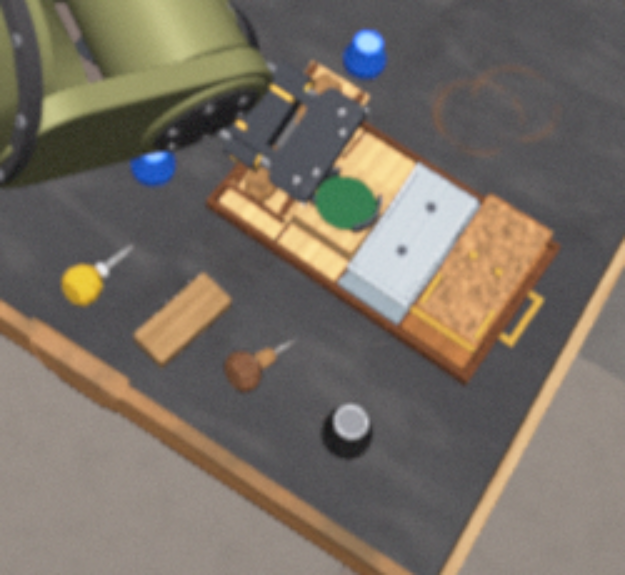

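```bash
python3 -c "
from h import *
plan(([482.4,-249.4,125],Rt(-17)))"
```

```text
clock 9.88 pos [ 584.8 -180.1  177.7] gap 44.0 F [-0.4 -0.4 -0.4]
row [110.4, 6.4, 76.4] [2.93, 12.73, -24.96] n>= 3.9
```

```bash
python3 -m jog '[110,6.4,76.4,2.9,12.7,-25,110,6.4,76.4,2.9,12.7,-25,110,6.4,76.4,2.9,12.7,-25,110,6.4,76.4,2.9,12.7,-25,110,6.4,76.4,2.9,12.7,-25,110,6.4,76.4,2.9,12.7,-25,110,6.4,76.4,2.9,12.7,-25]' ; python3 -c "
from h import *
c=manip.camera('wrist'); cv2.imwrite('pics/w7.png',c['img'][:,:,::-1])
import pickle; pickle.dump({k:c[k] for k in ('intrinsics','origin','orientation')},open('w7.pkl','wb'))
plan(([482.4,-249.4,30.5],Rt(-17)))"
```

```text
clock: 10.47
eef_pos: [483.2, -248.6, 124.0]
eef_rot: [-1.572, 0.0, 2.848]
wrist_force: [0.5, 0.1, 0.5]
finger_gap: 44.2
clock 10.52 pos [ 483.  -248.6  124.4] gap 44.4 F [0.2 0.  0.2]
row [0.4, 93.9, 1.1] [0.07, 0.19, -0.01] n>= 2.3
```

View pics/w7.png

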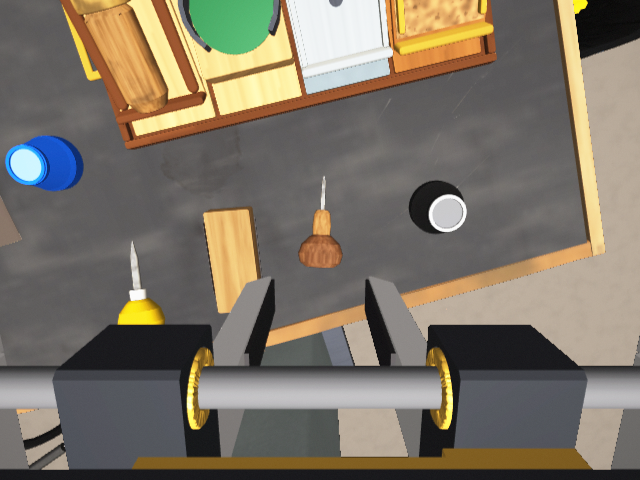

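```bash
python3 -c "
from h import *
import pickle; c=pickle.load(open('w7.pkl','rb'))
a=onz(c,(324,177),3); b=onz(c,(320,269),10); print(a,b,np.degrees(np.arctan2(*(a-b)[1::-1])),np.linalg.norm((a-b)[:2]))
for p in ((300,250),(343,250)): print(onz(c,p,15))
"
```

```text
[ 530.23888629 -264.15718009    3.        ] [ 468.40718141 -242.60792485   10.        ] -19.21419461010865 65.479234344797
[ 487.38929389 -233.63355745   15.        ]
[ 478.6717303  -262.58604027   15.        ]
```

```bash
python3 -m jog '[0,35,0,0,1.5,0,0,65,0,0,1.5,0,0,85,0,0,1.5,0,0,93.5,0,0,1.5,0,0,93.5,0,0,1.5,0,0,93.5,0,0,1.5,0]' && python3 -m jog '[0,0,0,0,0,0,0,0,0,0,0,0,0,0,0,0,0,0,0,0,0,0,0,0,0,0,0,0,0,0]' 20 20;  python3 -m jog '[0,-10,0,0,0,0,0,-30,0,0,0,0,0,-70,0,0,0,0,0,-110,0,0,0,0,0,-130,0,0,0,0]'; python3 -c "
from h import *
c=manip.camera('wrist'); cv2.imwrite('pics/w8.png',c['img'][:,:,::-1])
plan()"
```

```text
clock: 11.02
eef_pos: [482.9, -249.2, 32.1]
eef_rot: [-1.571, -0.0, 2.82]
wrist_force: [0.5, -0.0, 0.1]
finger_gap: 43.9
clock: 11.43
eef_pos: [483.0, -249.6, 32.5]
eef_rot: [-1.571, 0.0, 2.82]
wrist_force: [-1.0, 0.8, 8.0]
finger_gap: 31.4
clock: 11.85
eef_pos: [483.5, -249.9, 166.7]
eef_rot: [-1.57, 0.003, 2.82]
wrist_force: [-0.0, 0.6, -0.7]
finger_gap: 31.4
clock 11.9 pos [ 484.4 -250.4  169.1] gap 31.3 F [0.9 0.2 2.1]
```

View pics/w8.png

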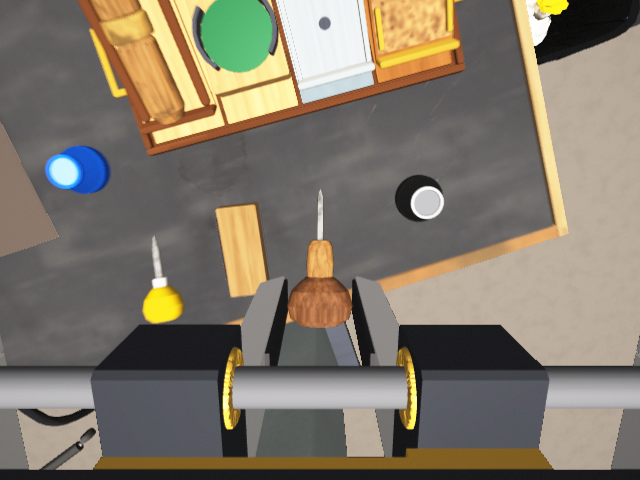

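```bash
python3 -c "
from h import *
p=face('pin',18,35); print(p)
plan((p+[0,0,80],Rt(YAW,25)))"
```

```text
[ 595.13755527 -355.58809523   63.32790126]
clock 11.9 pos [ 484.4 -250.4  169.1] gap 31.3 F [0.9 0.2 2.1]
row [-138.1, 26.8, 64.7] [-3.29, -14.18, 24.47] n>= 4.0
```

```bash
python3 -m jog '[-138,26.5,65,-3.3,-14.2,24.5,-138,26.5,65,-3.3,-14.2,24.5,-138,26.5,65,-3.3,-14.2,24.5,-138,26.5,65,-3.3,-14.2,24.5,-138,26.5,65,-3.3,-14.2,24.5,-138,26.5,65,-3.3,-14.2,24.5,-138,26.5,65,-3.3,-14.2,24.5,-138,26.5,65,-3.3,-14.2,24.5]'; python3 -c "
from h import *
c=manip.camera('wrist'); cv2.imwrite('pics/w9.png',c['img'][:,:,::-1])
p=face('pin',18,35)
plan((p,Rt(YAW,25)))"
```

```text
clock: 12.57
eef_pos: [592.9, -353.9, 135.3]
eef_rot: [-1.576, 0.428, 3.07]
wrist_force: [0.4, -0.2, -0.3]
finger_gap: 31.3
clock 12.62 pos [ 593.  -353.9  135.3] gap 31.3 F [ 1.  -1.1 -1.6]
row [27.9, 66.4, 1.9] [0.22, -0.09, 0.47] n>= 1.7
```

View pics/w9.png

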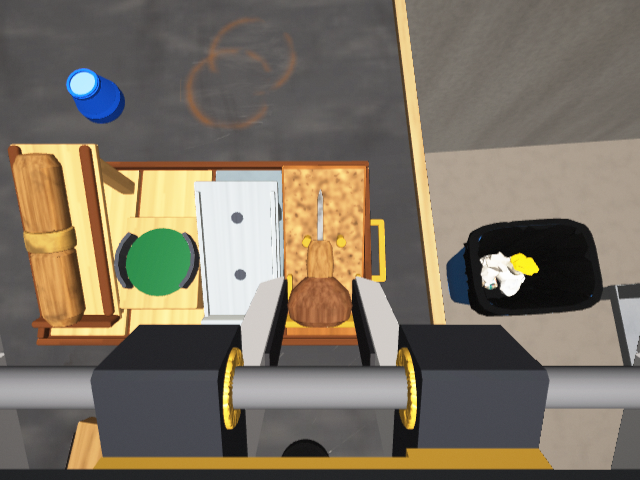

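```bash
python3 -m jog '[14,30,1.9,0,0,0.5,22,52,1.9,0,0,0.5,26,62,1.9,0,0,0.5,27.9,66.4,1.9,0.2,0,0.5,27.9,66.4,1.9,0.2,0,0.5,27.9,66.4,1.9,0.2,0,0.5,27.9,66.4,1.9,0.2,0,0.5]'; python3 -c "
from h import *
p=face('pin',18,34)
plan((p,Rt(YAW,25)))
c=manip.camera('wrist'); cv2.imwrite('pics/w10.png',c['img'][:,:,::-1])"
```

```text
clock: 13.2
eef_pos: [595.6, -356.7, 64.2]
eef_rot: [-1.571, 0.439, 3.071]
wrist_force: [-0.3, 0.1, -1.0]
finger_gap: 31.2
clock 13.2 pos [ 595.6 -356.7   64.2] gap 31.2 F [-0.3  0.1 -1. ]
row [0.8, 1.5, -1.1] [-0.03, -0.06, -0.15] n>= 0.0
```

View pics/w10.png

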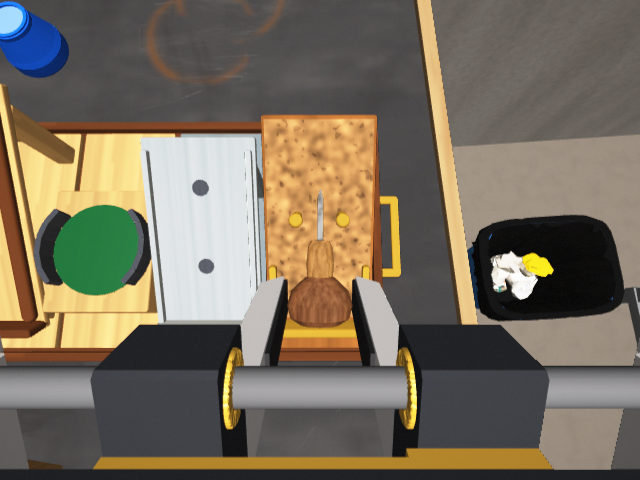

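```bash
python3 -m jog '[0.5,2.5,-0.3,0,0,0,0.5,2.5,-0.3,0,0,0,0.5,2.5,-0.3,0,0,0]'; python3 -m jog '[0,0,0,0,0,0,0,0,0,0,0,0,0,0,0,0,0,0,0,0,0,0,0,0]' 46; python3 -m jog '[0,-20,0,0,0,0,0,-60,0,0,0,0,0,-100,0,0,0,0,0,-120,0,0,0,0,0,-120,0,0,0,0]'; python3 -c "
from h import *
c=manip.camera('wrist'); cv2.imwrite('pics/w11.png',c['img'][:,:,::-1])
plan()"
```

```text
clock: 13.5
eef_pos: [596.1, -356.6, 61.1]
eef_rot: [-1.571, 0.439, 3.07]
wrist_force: [-1.4, 0.6, 4.5]
finger_gap: 31.2
clock: 13.83
eef_pos: [595.5, -356.1, 59.8]
eef_rot: [-1.572, 0.437, 3.07]
wrist_force: [-0.0, -0.0, -0.1]
finger_gap: 45.8
clock: 14.25
eef_pos: [544.9, -353.9, 173.8]
eef_rot: [-1.567, 0.443, 3.071]
wrist_force: [0.9, -0.4, 1.0]
finger_gap: 46.2
clock 14.3 pos [ 545.  -353.3  171. ] gap 46.4 F [-0.5  0.1 -0.4]
```

View pics/w11.png

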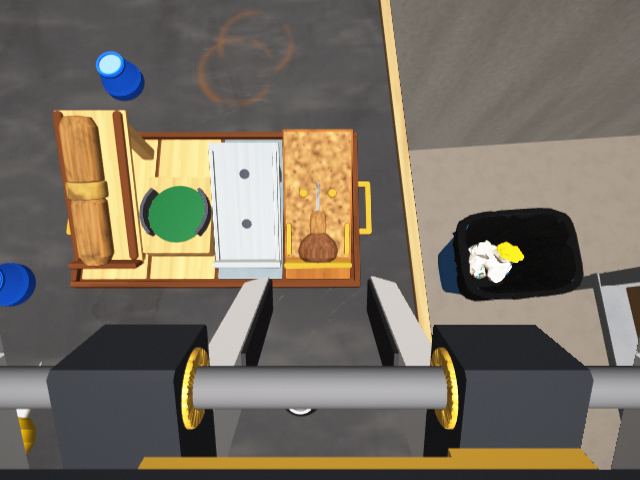

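```bash
python3 -c "
from h import *
plan(([492.9,-187.2,125],Rt(-12.4)))"
```

```text
clock 14.3 pos [ 545.  -353.3  171. ] gap 46.4 F [-0.5  0.1 -0.4]
row [77.3, 14.2, -162.0] [1.76, 8.17, -25.18] n>= 4.3
```

```bash
python3 -m jog '[77.5,14,-162,1.8,8.2,-25.2,77.5,14,-162,1.8,8.2,-25.2,77.5,14,-162,1.8,8.2,-25.2,77.5,14,-162,1.8,8.2,-25.2,77.5,14,-162,1.8,8.2,-25.2,77.5,14,-162,1.8,8.2,-25.2,77.5,14,-162,1.8,8.2,-25.2,77.5,14,-162,1.8,8.2,-25.2]' 50; python3 -c "
from h import *
c=manip.camera('wrist'); cv2.imwrite('pics/w12.png',c['img'][:,:,::-1])
import pickle; pickle.dump({k:c[k] for k in ('intrinsics','origin','orientation')},open('w12.pkl','wb'))
plan(([492.9,-187.2,29.5],Rt(-12.4)))"
```

```text
clock: 14.97
eef_pos: [492.5, -187.2, 122.9]
eef_rot: [-1.572, -0.004, 2.925]
wrist_force: [0.1, -1.0, -0.2]
finger_gap: 49.9
clock 15.02 pos [ 492.5 -187.5  123.1] gap 49.8 F [-0.2 -0.9 -0.1]
row [-0.7, 93.6, -0.2] [0.08, -0.04, 0.19] n>= 2.2
```

View pics/w12.png

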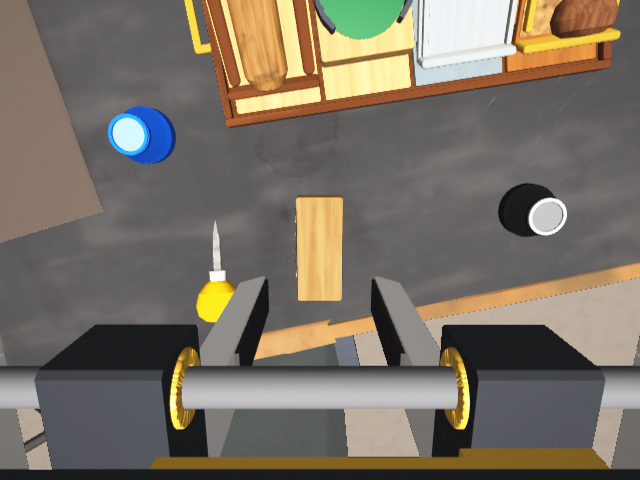

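```bash
python3 -m jog '[-0.5,35,0,0,0,0,-0.5,65,0,0,0,0,-0.7,85,0,0,0,0,-0.7,92.5,0,0,0,0,-0.7,92.5,0,0,0,0,-0.7,92.5,0,0,0,0]' && python3 -m jog '[0,0,0,0,0,0,0,0,0,0,0,0,0,0,0,0,0,0,0,0,0,0,0,0,0,0,0,0,0,0]' 24 20;  python3 -m jog '[0,-10,0,0,0,0,0,-30,0,0,0,0,0,-70,0,0,0,0,0,-110,0,0,0,0,0,-130,0,0,0,0,0,-130,0,0,0,0]'; python3 -c "
from h import *
p=face('metal',41.5,33); print(p)
plan((p+[0,0,85],Rt(YAW,25)))"
```

```text
clock: 15.52
eef_pos: [493.1, -187.2, 31.6]
eef_rot: [-1.572, -0.003, 2.924]
wrist_force: [0.1, -0.5, 0.5]
finger_gap: 50.0
clock: 15.93
eef_pos: [493.1, -186.7, 31.8]
eef_rot: [-1.572, -0.002, 2.925]
wrist_force: [-2.1, -0.1, 7.0]
finger_gap: 31.7
clock: 16.43
eef_pos: [494.7, -187.4, 166.4]
eef_rot: [-1.57, 0.004, 2.925]
wrist_force: [-0.3, -0.3, 0.1]
finger_gap: 31.5
[ 621.22708441 -299.33274558   71.44681483]
clock 16.43 pos [ 494.7 -187.4  166.4] gap 31.5 F [-0.3 -0.3  0.1]
row [-147.5, 10.6, 82.2] [-1.87, -8.25, 24.71] n>= 4.1
```

```bash
python3 -m jog '[-147.5,8.5,82,-1.9,-8.2,24.7,-147.5,8.5,82,-1.9,-8.2,24.7,-147.5,8.5,82,-1.9,-8.2,24.7,-147.5,8.5,82,-1.9,-8.2,24.7,-147.5,8.5,82,-1.9,-8.2,24.7,-147.5,8.5,82,-1.9,-8.2,24.7,-147.5,8.5,82,-1.9,-8.2,24.7,-147.5,8.5,82,-1.9,-8.2,24.7]'; python3 -c "
from h import *
c=manip.camera('wrist'); cv2.imwrite('pics/w13.png',c['img'][:,:,::-1])
p=face('metal',41.5,35)
plan((p,Rt(YAW,25)))"
```

```text
clock: 17.1
eef_pos: [619.1, -297.5, 151.7]
eef_rot: [-1.575, 0.427, 3.07]
wrist_force: [-0.2, -0.0, -0.1]
finger_gap: 31.5
clock 17.15 pos [ 619.3 -297.5  152. ] gap 31.5 F [-0.6 -0.7 -0.9]
row [31.5, 72.1, 2.0] [0.18, -0.09, 0.48] n>= 1.9
```

View pics/w13.png

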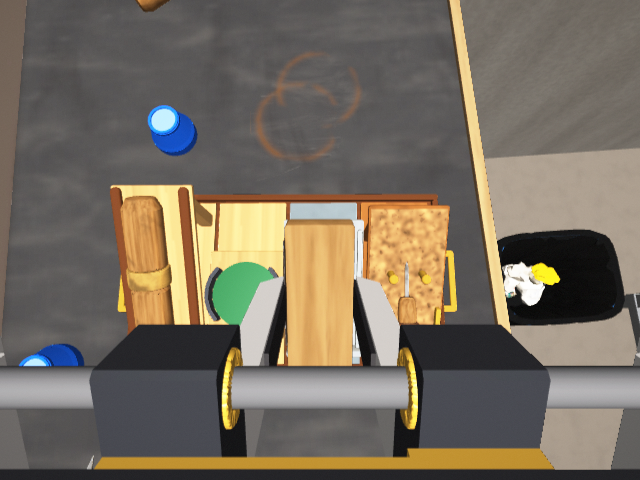

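```bash
python3 -m jog '[14,30,2,0,0,0.5,23,52,2,0,0,0.5,29,66,2,0,0,0.5,31.5,72,2,0.2,0,0.5,31.5,72,2,0.2,0,0.5,31.5,72,2,0.2,0,0.5,31.5,72,2,0.2,0,0.5]'; python3 -c "
from h import *
p=face('metal',41.5,33)
plan((p,Rt(YAW,25)))
c=manip.camera('wrist'); cv2.imwrite('pics/w14.png',c['img'][:,:,::-1])"
```

```text
clock: 17.73
eef_pos: [621.2, -300.4, 74.8]
eef_rot: [-1.57, 0.439, 3.07]
wrist_force: [0.2, -0.6, -0.3]
finger_gap: 31.6
clock 17.73 pos [ 621.2 -300.4   74.8] gap 31.6 F [ 0.2 -0.6 -0.3]
row [1.5, 3.0, -1.0] [-0.09, -0.08, -0.16] n>= 0.1
```

View pics/w14.png

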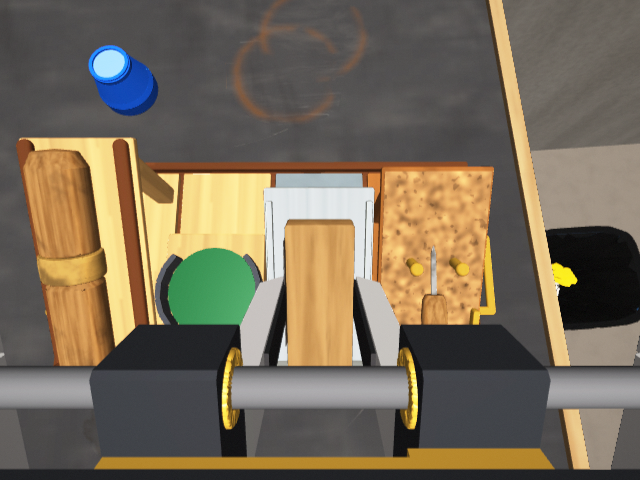

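```bash
python3 -m jog '[1,3.5,-0.3,0,0,0,1,3.5,-0.3,0,0,0,1,3.5,-0.3,0,0,0]'; python3 -m jog '[0,0,0,0,0,0,0,0,0,0,0,0,0,0,0,0,0,0,0,0,0,0,0,0]' 44; python3 -m jog '[0,-20,0,0,0,0,0,-60,0,0,0,0,0,-100,0,0,0,0,0,-120,0,0,0,0,0,-120,0,0,0,0]'; python3 -c "
from h import *
c=manip.camera('wrist'); cv2.imwrite('pics/w15.png',c['img'][:,:,::-1])
plan()"
```

```text
clock: 18.03
eef_pos: [621.8, -300.4, 70.5]
eef_rot: [-1.57, 0.439, 3.07]
wrist_force: [-0.6, 0.5, 5.2]
finger_gap: 31.9
clock: 18.37
eef_pos: [621.1, -299.9, 69.2]
eef_rot: [-1.571, 0.437, 3.069]
wrist_force: [0.2, 0.1, 0.7]
finger_gap: 43.9
clock: 18.78
eef_pos: [570.7, -297.3, 183.3]
eef_rot: [-1.567, 0.443, 3.07]
wrist_force: [1.4, -1.0, -0.3]
finger_gap: 44.0
clock 18.83 pos [ 570.7 -296.9  180.5] gap 43.9 F [ 0.2  0.3 -0.9]
```

View pics/w15.png

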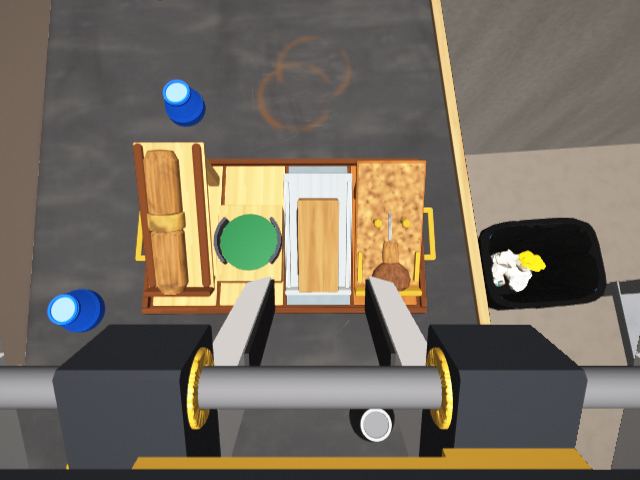

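```bash
python3 -c "
from h import *
print(manip.read_state()['joints'])
plan(([487.2,-333.7,125],Rt(-94)),([487.2,-333.7,125],Rt(86)))"
```

```text
[-0.62272301  0.36199208  1.61015064  0.31063047  0.81110807  0.84626731]
clock 18.83 pos [ 570.7 -296.9  180.5] gap 43.9 F [ 0.2  0.3 -0.9]
row [96.6, 15.9, 42.7] [19.69, 88.27, -19.89] n>= 12.9
row [96.6, 15.9, 42.7] [-19.9, -88.55, -19.7] n>= 13.0
```

```bash
python3 -m jog '[96.6,15.9,42.7,-19.9,-88.5,-19.7,96.6,15.9,42.7,-19.9,-88.5,-19.7,96.6,15.9,42.7,-19.9,-88.5,-19.7,96.6,15.9,42.7,-19.9,-88.5,-19.7,96.6,15.9,42.7,-19.9,-88.5,-19.7,96.6,15.9,42.7,-19.9,-88.5,-19.7,96.6,15.9,42.7,-19.9,-88.5,-19.7,96.6,15.9,42.7,-19.9,-88.5,-19.7,96.6,15.9,42.7,-19.9,-88.5,-19.7,96.6,15.9,42.7,-19.9,-88.5,-19.7]' 54;  python3 -c "
from h import *
plan(([487.2,-333.7,125],Rt(86)))"
```

```text
clock: 19.67
eef_pos: [486.8, -332.9, 120.9]
eef_rot: [-1.51, 0.098, -2.013]
wrist_force: [-0.6, -0.4, 0.5]
finger_gap: 54.0
clock 19.67 pos [ 486.8 -332.9  120.9] gap 54.0 F [-0.6 -0.4  0.5]
row [0.2, -4.1, 1.0] [-4.46, -21.46, -4.92] n>= 3.1
```

```bash
python3 -m jog '[0,-4,1,-4.5,-21.5,-4.9,0,-4,1,-4.5,-21.5,-4.9,0,-4,1,-4.5,-21.5,-4.9,0,-4,1,-4.5,-21.5,-4.9,0,-4,1,-4.5,-21.5,-4.9,0,-4,1,-4.5,-21.5,-4.9]' 54;  python3 -c "
from h import *
plan(([487.2,-333.7,24.5],Rt(86)))
c=manip.camera('wrist'); cv2.imwrite('pics/w16.png',c['img'][:,:,::-1])
for m in manip.masks_of('loupe',c): print(m['score'],m['xy'],m['pixels'].sum())
for m in manip.tip_of('loupe',c): print(m['score'],m['xy'],onz(c,m['xy'],0))"
```

```text
clock: 20.17
eef_pos: [487.3, -333.5, 125.9]
eef_rot: [-1.568, 0.002, -1.649]
wrist_force: [-0.2, 0.5, 0.0]
finger_gap: 53.7
clock 20.17 pos [ 487.3 -333.5  125.9] gap 53.7 F [-0.2  0.5  0. ]
row [0.3, 101.4, -0.4] [-0.14, -0.5, -0.09] n>= 2.4
0.76 [318.5, 250.5] 2072
0.75 [321.0, 251.8] [ 489.23801417 -338.46220906    0.        ]
```

View pics/w16.png

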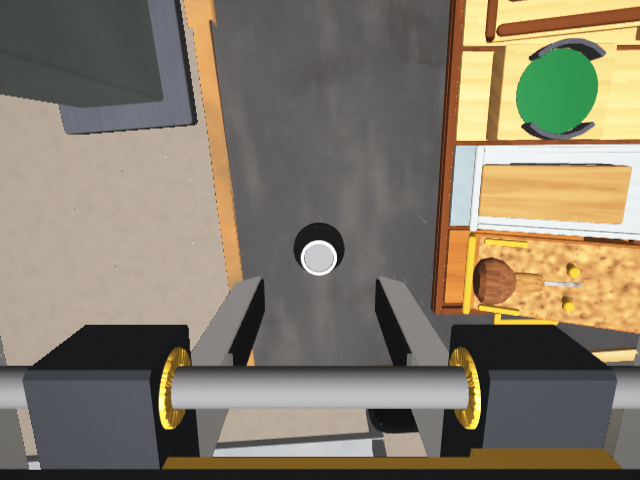

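```bash
python3 -c "
from h import *
c=manip.camera('wrist')
print(onz(c,(319,258),32), onz(c,(319,246),10))"; python3 -m jog '[0,35,-0.4,0,-0.5,0,0,70,-0.4,0,-0.5,0,0,90,-0.4,0,-0.5,0,0,99,-0.4,0,-0.5,0,0,101,-0.4,0,-0.5,0,0,101,-0.4,0,-0.5,0,0,101,-0.4,0,-0.5,0]'
```

```text
[ 487.95385457 -334.70712408   32.        ] [ 488.19611626 -332.04605013   10.        ]
clock: 20.95
eef_pos: [488.0, -334.4, 27.4]
eef_rot: [-1.566, -0.001, -1.638]
wrist_force: [0.2, -0.4, 0.1]
finger_gap: 54.1
```

```bash
python3 -m jog '[0,2,0,0,0,0,0,2,0,0,0,0,0,2,0,0,0,0]'; python3 -m jog '[0,0,0,0,0,0,0,0,0,0,0,0,0,0,0,0,0,0,0,0,0,0,0,0,0,0,0,0,0,0]' 30 15;  python3 -m jog '[0,-10,0,0,0,0,0,-30,0,0,0,0,0,-70,0,0,0,0,0,-110,0,0,0,0,0,-120,0,0,0,0,0,-120,0,0,0,0]'; python3 -c "
from h import *
p=Rn.from_euler('z',-4,degrees=True).as_matrix()@[-12,0,0]+[*O['seat'],0]; print(p)
plan((p+[0,0,145],Rt(86)))
c=manip.camera('wrist'); cv2.imwrite('pics/w17.png',c['img'][:,:,::-1])"
```

```text
clock: 21.2
eef_pos: [487.5, -334.0, 24.6]
eef_rot: [-1.567, -0.001, -1.637]
wrist_force: [0.2, -0.3, -0.3]
finger_gap: 54.0
clock: 21.62
eef_pos: [487.4, -333.9, 24.0]
eef_rot: [-1.568, -0.0, -1.637]
wrist_force: [-0.4, 0.4, 0.9]
finger_gap: 35.3
clock: 22.12
eef_pos: [488.1, -334.6, 148.0]
eef_rot: [-1.563, -0.004, -1.637]
wrist_force: [-0.7, -0.2, -1.2]
finger_gap: 35.4
[ 638.6292314  -242.36292232    0.        ]
clock 22.12 pos [ 488.1 -334.6  148. ] gap 35.4 F [-0.7 -0.2 -1.2]
row [-102.0, 3.8, 144.1] [-0.47, 0.2, 0.22] n>= 4.2
```

View pics/w17.png

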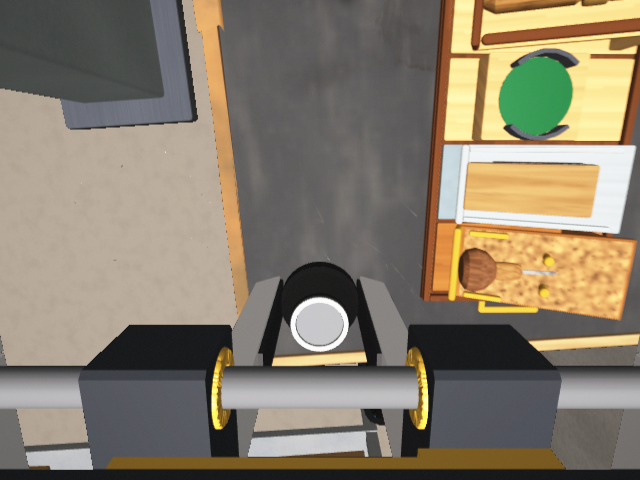

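```bash
python3 -m jog '[-102,4,144,-0.4,0.2,0.2,-102,4,144,-0.4,0.2,0.2,-102,4,144,-0.4,0.2,0.2,-102,4,144,-0.4,0.2,0.2,-102,4,144,-0.4,0.2,0.2,-102,4,144,-0.4,0.2,0.2,-102,4,144,-0.4,0.2,0.2,-102,4,144,-0.4,0.2,0.2]'; python3 -c "
from h import *
p=Rn.from_euler('z',-4,degrees=True).as_matrix()@[-12,0,0]+[*O['seat'],0]
plan((p+[0,0,85],Rt(86)),(p+[0,0,58],Rt(86)))
c=manip.camera('wrist'); cv2.imwrite('pics/w18.png',c['img'][:,:,::-1])"
```

```text
clock: 22.83
eef_pos: [636.1, -242.4, 139.2]
eef_rot: [-1.577, 0.004, -1.642]
wrist_force: [-0.5, -0.3, 0.2]
finger_gap: 35.3
clock 22.83 pos [ 636.1 -242.4  139.2] gap 35.3 F [-0.5 -0.3  0.2]
row [-0.0, 54.2, 2.8] [0.34, -0.06, -0.22] n>= 1.3
row [0.1, 81.2, 3.0] [0.34, -0.06, -0.22] n>= 1.9
```

View pics/w18.png

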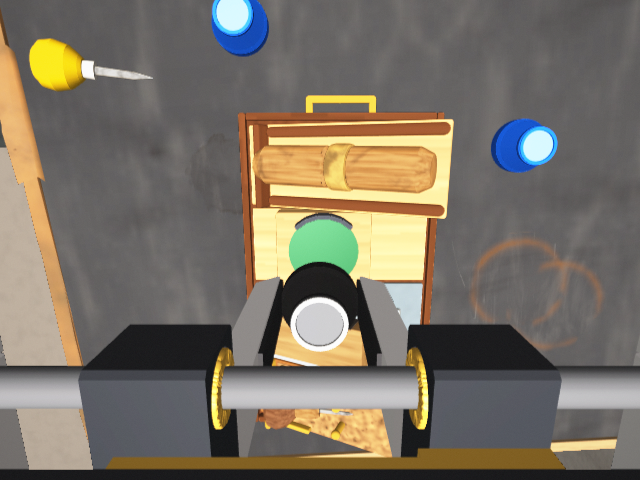

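```bash
python3 -m jog '[0,30,3,0.3,0,-0.2,0,50,3,0.3,0,-0.2,0,62,3,0.3,0,-0.2,0,68,3,0.3,0,-0.2,0,68,3,0.3,0,-0.2,0,68,3,0.3,0,-0.2]'; python3 -c "
from h import *
p=Rn.from_euler('z',-4,degrees=True).as_matrix()@[-12,0,0]+[*O['seat'],0]
plan((p+[0,0,57],Rt(86)))
c=manip.camera('wrist'); cv2.imwrite('pics/w19.png',c['img'][:,:,::-1])"
```

```text
clock: 23.38
eef_pos: [640.3, -242.1, 73.3]
eef_rot: [-1.569, -0.001, -1.641]
wrist_force: [-0.3, 0.1, -0.1]
finger_gap: 35.4
clock 23.38 pos [ 640.3 -242.1   73.3] gap 35.4 F [-0.3  0.1 -0.1]
row [0.4, 16.3, -1.7] [-0.12, -0.03, 0.03] n>= 0.4
```

View pics/w19.png

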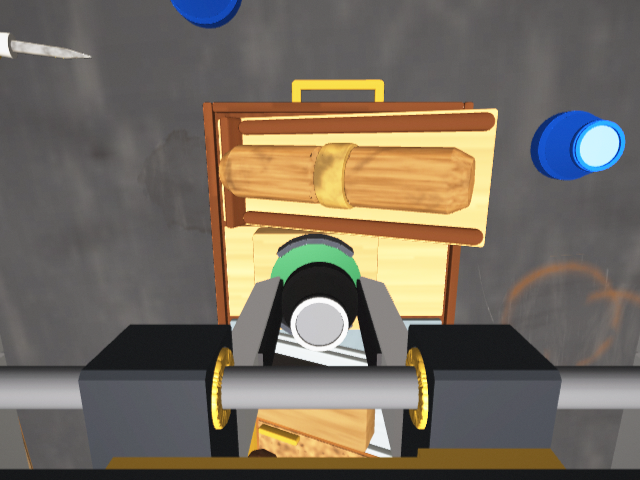

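```bash
python3 -m jog '[0.4,8,-1.7,0,0,0,0.4,13,-1.7,0,0,0,0.4,15,-1.7,0,0,0,0.4,15,-1.7,0,0,0]'; python3 -m jog '[0,0.5,0,0,0,0,0,1,0,0,0,0,0,1,0,0,0,0]'
```

```text
clock: 23.77
eef_pos: [638.3, -241.7, 56.8]
eef_rot: [-1.57, -0.0, -1.641]
wrist_force: [-0.3, -0.1, -0.1]
finger_gap: 35.4
clock: 24.02
eef_pos: [638.6, -241.8, 56.5]
eef_rot: [-1.569, -0.0, -1.641]
wrist_force: [-0.5, -0.6, 0.4]
finger_gap: 35.7
```

```bash
python3 -m jog '[0,0.5,0,0,0,0,0,0.5,0,0,0,0,0,0.5,0,0,0,0,0,0.5,0,0,0,0,0,0.5,0,0,0,0]' 50; python3 -m jog '[0,-15,0,0,0,0,0,-40,0,0,0,0,0,-80,0,0,0,0,0,-120,0,0,0,0,0,-160,0,0,0,0,0,-160,0,0,0,0]'; python3 -c "
from h import *
plan()
c=manip.camera('wrist'); cv2.imwrite('pics/w20.png',c['img'][:,:,::-1])"
```

```text
clock: 24.43
eef_pos: [638.4, -241.8, 55.8]
eef_rot: [-1.57, -0.0, -1.641]
wrist_force: [-0.0, 0.1, 0.4]
finger_gap: 50.0
clock: 24.93
eef_pos: [640.2, -242.6, 225.3]
eef_rot: [-1.558, -0.004, -1.641]
wrist_force: [1.0, -0.0, 0.8]
finger_gap: 50.0
clock 24.93 pos [ 640.2 -242.6  225.3] gap 50.0 F [ 1.  -0.   0.8]
```

View pics/w20.png

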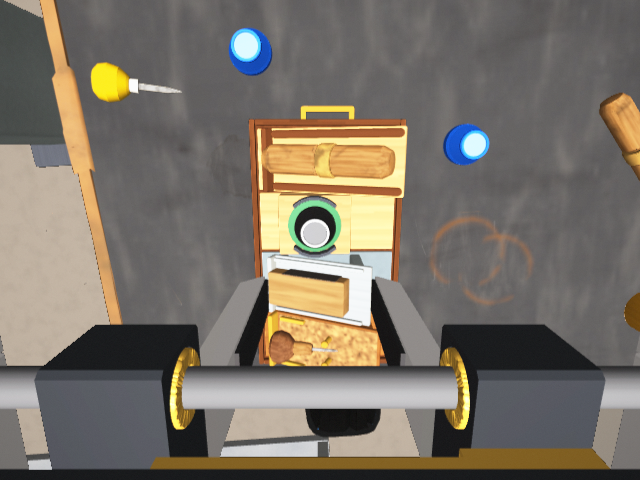

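```bash
python3 -m jog '[10,-10,-150,0,90,0,10,-10,-150,0,90,0,10,-10,-150,0,90,0,10,-10,-150,0,90,0,10,-10,-150,0,90,0,10,-10,-150,0,90,0,10,-10,-150,0,90,0,10,-10,-150,0,90,0,10,-10,-150,0,90,0,10,-10,-150,0,90,0]'; python3 -m jog '[0,0,0,0,22,0,0,0,0,0,22,0,0,0,0,0,22,0,0,0,0,0,22,0,0,0,0,0,22,0,0,0,0,0,22,0]'; python3 -c "
from h import *
plan()
c=manip.camera('wrist'); cv2.imwrite('pics/w21.png',cv2.resize(c['img'][0:300,100:500,::-1],None,fx=2,fy=2,interpolation=cv2.INTER_CUBIC))
c=manip.camera('scene'); cv2.imwrite('pics/s21.png',cv2.resize(c['img'][200:430,260:510,::-1],None,fx=2.5,fy=2.5))"
```

```text
clock: 25.82
eef_pos: [487.6, -241.1, 224.5]
eef_rot: [-1.571, -0.0, -2.897]
wrist_force: [-1.0, -0.7, 0.2]
finger_gap: 50.0
clock: 26.32
eef_pos: [487.8, -241.2, 225.1]
eef_rot: [-1.571, 0.0, 3.013]
wrist_force: [-0.3, -0.3, 0.0]
finger_gap: 50.0
clock 26.32 pos [ 487.8 -241.2  225.1] gap 50.0 F [-0.3 -0.3  0. ]
```

View pics/w21.png

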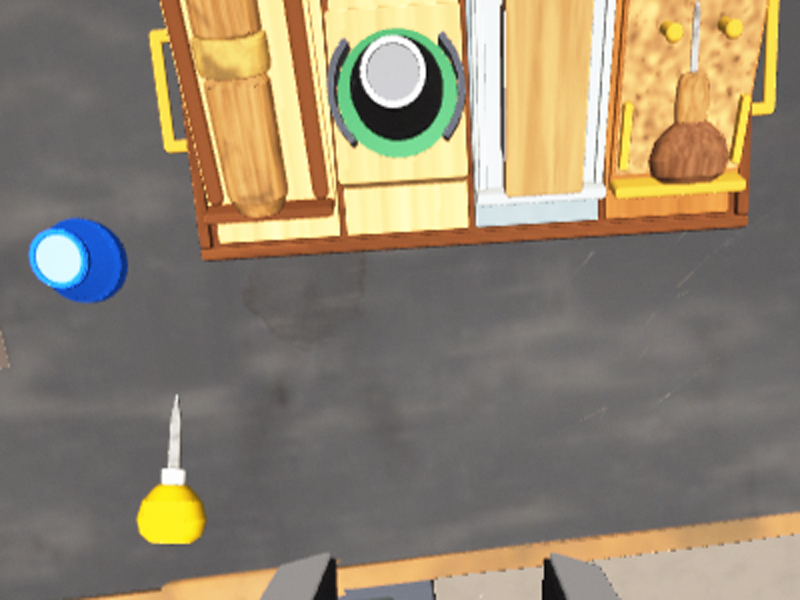

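View pics/s21.png

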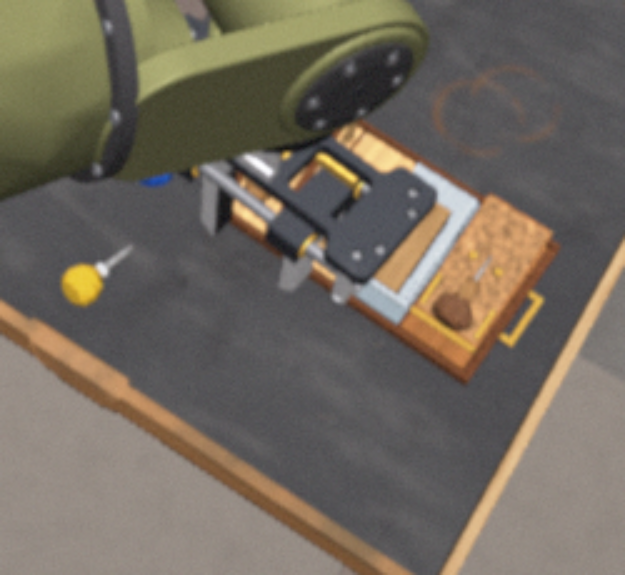

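```bash
python3 -c "
from h import *
c=manip.camera('wrist')
g=lambda P:np.round((proj(c,P)-[100,0])*2)
print('clamp low end mid-height',g(face('dowel',0,13)),'band low edge top',g(face('dowel',50.5,26)),'band hi',g(face('dowel',62.5,26)))
print('emery low end top',g([face('metal',0,17,17),face('metal',0,17,-17)]))
print('graver end',g(face('pin',0,15)),'tip',g(face('pin',65,3)))
print(manip.read_state()['clock'])
"
```

```text
clamp low end mid-height [[267. 212.]] band low edge top [[235.  87.]] band hi [[228.  50.]]
emery low end top [[504. 200.]
 [586. 195.]]
graver end [[684. 187.]] tip [[700.  -1.]]
26.4667
```

```bash
python3 -c "
from cell import manip
print(manip.sign_off())"
```

```text
the job is handed in; nothing more can be done
None
```

I put the kit into the caddy in the order asked and handed the job in at about 26.5 s on the robot's clock, against the 102 s limit. The sign-off gave no verdict.

**What is where, from the last pictures:**
- **Ring clamp:** between the dowel rails, its lower end at the lip.
- **Brown graver:** handle against the brass lip, blade up the slope between the pins.
- **Emery block:** between the flanges of the metal rest, settled at the lip.
- **Loupe:** upright inside the round collar.

**Checks:**
- The lower ends of all three tools appeared within about 2 mm of where they should be when resting on the lip.
- **One disagreement:** the clamp's brass band appeared about 3 mm higher up the slope than predicted. The clamp's lower end still matched the lip, so I put that down to picture reading error and did not move it.
- The highest wrist force I saw was about 8 N, and nothing fell.
- I never went near the yellow graver, oil jar or blue look-alikes. The final pictures show the yellow graver where it was, but I did not take a last look at the oil jar.

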